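# Walk the full storage tub back onto its mat

### The arm

A 6-joint arm with a two-finger parallel gripper is mounted at the origin on the work surface. World frame = base frame: x ahead of the robot, y to its left, z up, the work surface at z = 0. Lengths are in m, angles in rad, forces in N, time in s.
With the tool pointing down it reaches from about 0.35 to 0.725 m from the base axis. Payload 4.3 kg.
Tool frame: the origin (TCP) lies on the centre line of the jaws, within the pads' length; the fingertips stand 14 mm ahead of it and the grasp point (between the pads) lies 5 mm behind it; z points along the fingers, y is the direction in which the jaws open and shut (so a half turn about z gives the same grasp; the last joint's range is limited). The gripper opens to 85 mm and grips with 20 to 120 N. Pads are 22 mm wide; open, the fingers measure 114 mm over their backs; the gripper's body (76 mm by 85 mm) begins 54 mm behind the grasp point. The pads swing forward as they close: fully open they stand 13 mm farther back than shut.
Start: joints at [-1.281, 0.377, 0.081, 1.274, 0, 1.46], TCP at [0.224, -0.53, 0.245] pointing down, gripper open.
Joint ranges: [-2.72, 2.72], [-0.84, 1.66], [-1.02, 1.22], [-1.77, 2.12], [-1.37, 1.28], [-3.14, 3.14]. Speed limits (rad/s): [2.57, 2.57, 3.14, 3.14, 3.14, 3.14].

### API

Orientations are given as a unit quaternion [w, x, y, z].
In Python, from rig import ctrl gives the robot as it stands. The module is installed in compiled form; this text tells all that it offers. Calls block until the motion is done:
- ctrl.move_pose(position, orientation): joint-space move of the TCP to a pose.
- ctrl.line_to(position, rotation=None, speed=0.15): straight line of the TCP; rotation=None keeps the orientation; speed is the mean speed in m/s.
- ctrl.move_j(angles): joint-space move.
- ctrl.set_gripper(opening, grasp_force=None): finger opening in m; grasp_force is the grip in N (None keeps the last); returns when the fingers have stopped.
- ctrl.pause(seconds).
- ctrl.ik(position, orientation): joint angles nearest the present ones, or None.
- ctrl.state(): the state.
- ctrl.read_camera(name): name is "scene" or "top" or "wrist"; returns the picture (384x512x3 uint8, red, green, blue); there is no depth.
- ctrl.calibration(name): a dict with "mtx" (3x3 intrinsics, pixels), "R" (3x3) and "t" (3): a world point X has camera coordinates R X + t. Camera axes: x right, y down, z forward; pixel columns grow to the right and rows downward; lengths in m; the calibration is good to about 2 mm. A picture is of the moment at which its call begins: read the wrist's pose just before it. calibration takes no time and is no camera call; for the wrist camera it gives the pose at the moment of the call.
A pose or a line that the arm cannot do raises ctrl.PlanningError and nothing moves.
- ctrl.close_job(): hands the job in, once; it reports no verdict.
The state is a dict: "time_s": time; "q": joint angles; "qvel": joint speeds; "joint_efforts": joint torques, N m; "tool_pos": TCP position; "eef_rot": TCP orientation; "ft_force": force on the tool from outside, world axes, zero at the start; "wrist_torque": the same for the moment, N m; "grip_width": finger opening in m.
Only numpy, scipy, OpenCV 4.12 (cv2) and the standard library are available. Lean on these libraries where they do the work, as an engineer would, in place of code of your own. Each camera call takes 0.05 s, during which the arm holds its last target. There are 200 camera calls.

### The job

Take the taller of the two lidded storage tubs by the upright grip on its lid and walk it onto the ribbed mat like something too heavy to lift: tip it sideways onto one short bottom edge, swing the raised side towards the mat and set it down, then tip it onto the other short edge and swing the second side after it, one big step per side. Do not lift it clear of the worktop or knock it over, and leave the low tub alone. Let go of it standing upright, wholly on the mat and squared up with it.

Things in the scene. Friction and masses are not known exactly. Their poses are not given: they have to be found in the camera images.
- tall_tub_middle (a point): Middle of the tall white tub, 106 mm above its underside. Tub 60 mm deep (x) by 130 wide (y) by 160 high; wooden lid 64 x 134 x 12 and, in its middle, an upright grip 16 mm thick (x), 70 long (y), 40 high; all one piece, 212 mm high, 0.55 to 0.9 kg. z is up; at first x points roughly (0.1 rad) along the mat's x, the mat's middle lying 55 to 80 mm ahead and up to 30 mm aside.
- left_foot (a point): Middle of the tall tub's short bottom edge on its +y side, at the height of the underside: (0, 65, -106) mm from the tub's middle in its own axes. z = 0 while it stands on the worktop.
- right_foot (a point): Middle of the tall tub's short bottom edge on its -y side: (0, -65, -106) mm from the tub's middle in its own axes.
- mat_middle (a point): Middle of the ribbed dark rubber mat let into the worktop, 110 mm along its x and 210 mm along its y, practically flush with the worktop (z = 0), so nothing catches on it.
- low_tub_middle (a point): Middle of the low tub, 66 mm above its underside. Same make, plan and grip as the tall one, but only 132 mm high in all (tub 80, lid 12, grip 40 mm). It stands beside the mat, about 0.23 m to its left or right, and stays there.

How it is judged:
By the outcome, as a careful person would: the job done as asked, in the order asked, and still so for the second after the job is handed in, with the robot touching nothing.
It also fails if it takes over 45 s, if anything falls off the work surface, if the arm or the gripper's body presses on something with over 40 N, if the wrist force passes 120 N, or if a joint passes its speed limit or range.

## Working session

There is one attempt and no reset: what is moved stays moved. The work goes in short steps, each a Python script; the robot and the scene stay as the last script left them, time stands still between calls to the robot, and variables do not carry over. Pictures are saved under pics/ and viewed, about 8 in all and at most 12, crops included, and the job is handed in when it is done.

```bash
mkdir -p pics; ls; python3 - <<'E'
from rig import ctrl
import cv2,numpy as np
a=ctrl.read_camera("scene");b=ctrl.read_camera("top")
np.save('scene.npy',a);np.save('top.npy',b)
cv2.imwrite('pics/a.png',cv2.resize(a,(800,600))[:,:,::-1]);cv2.imwrite('pics/b.png',cv2.resize(b,(800,600))[:,:,::-1])
np.set_printoptions(precision=3,suppress=True)
for n in("scene","top"):
    c=ctrl.calibration(n);print(n,c["mtx"].tolist(),c["R"].tolist(),c["t"],-np.array(c["R"]).T@c["t"])
print(ctrl.state())
E
```

```text
pics
scene [[361.3804807156529, 0.0, 256.3035942082324], [0.0, 361.3804807156529, 188.68696899845605], [0.0, 0.0, 1.0]] [[0.06915007423316087, 0.9976044075014445, 0.0019270099221600136], [0.7449423188804541, -0.050351541274652044, -0.6652260246204131], [-0.6635353862263563, 0.04743594022425152, -0.746639553466384]] [-0.078 -0.391  1.338] [ 1.185 -0.005  0.739]
top [[394.2546762365802, 0.0, 256.5114945668444], [0.0, 394.2546762365802, 192.30288644080392], [0.0, 0.0, 1.0]] [[0.002924785940715043, -0.9999221910056484, -0.012126729223678316], [-0.9835195855559218, -0.0006841209261178647, -0.18080032302644466], [0.1807779589859042, 0.012455677943085478, -0.9834450597933111]] [0.034 0.603 0.913] [0.428 0.023 1.007]
{'time_s': 0.1, 'q': array([-1.281,  0.378,  0.08 ,  1.274,  0.   ,  1.461]), 'qvel': array([-0.   , -0.002,  0.003, -0.002,  0.001, -0.001]), 'joint_efforts': array([  0.002, -46.47 ,  27.058,   0.012,  -0.   ,  -0.   ]), 'tool_pos': array([ 0.224, -0.529,  0.244]), 'eef_rot': array([-0.001,  0.98 ,  0.199, -0.   ]), 'ft_force': array([ 0.185, -0.233,  0.231]), 'wrist_torque': array([ 0.009, -0.088,  0.049]), 'grip_width': 0.0854899353307704}
```

View pics/a.png

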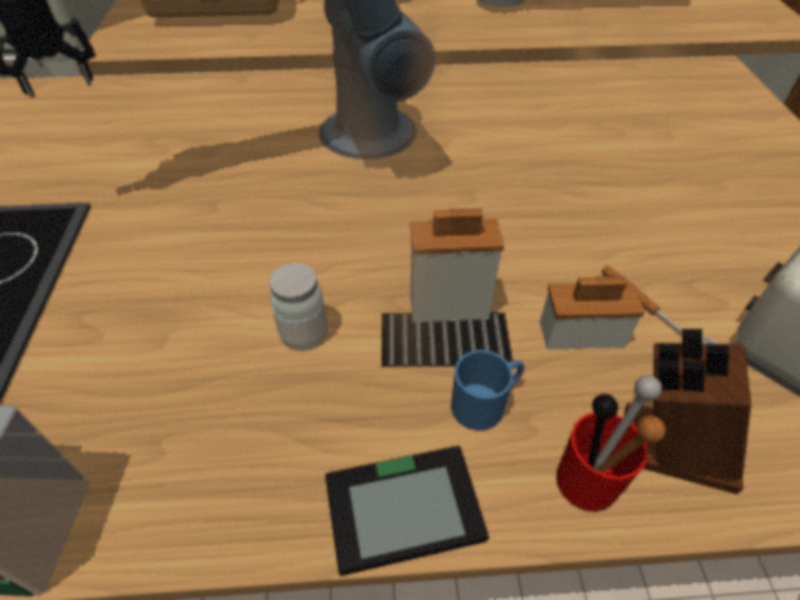

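View pics/b.png

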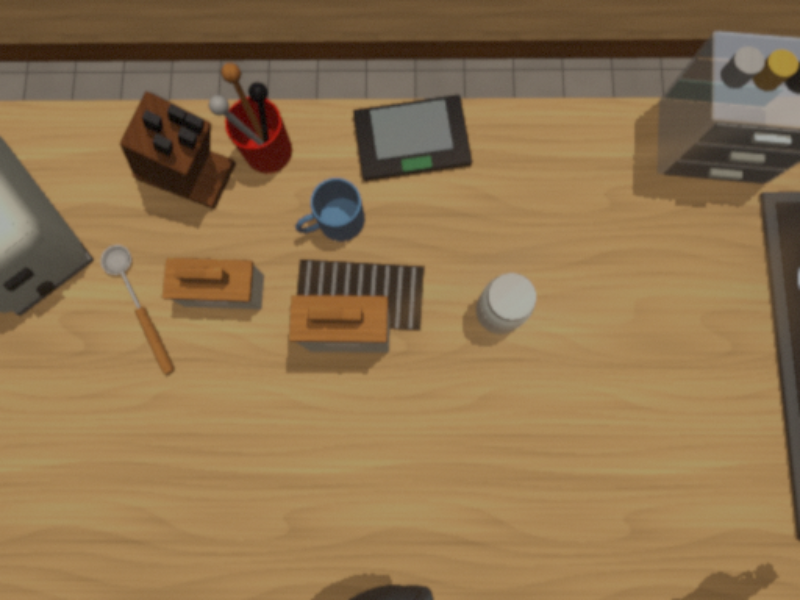

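The pictures show the tall tub at top-view (340,320) overlapping the mat's near edge. The mat spans (296..424, 260..330), and the low tub is to its left at (208,280). In the scene view all four mat corners are visible, from (382,313) to (512,362).

```bash
cat > h.py <<'E'
import numpy as np,cv2
from rig import ctrl
np.set_printoptions(precision=4,suppress=True)
def ray(cal,uv,z):
    R=np.array(cal["R"]);t=np.array(cal["t"]);o=-R.T@t
    d=(R.T@np.linalg.inv(cal["mtx"])@np.c_[np.asarray(uv,float).reshape(-1,2),np.ones(np.size(uv)//2)].T).T
    return o+d*((z-o[2])/d[:,2])[:,None]
def big(m,roi):
    k=np.zeros_like(m);x0,y0,x1,y1=roi;k[y0:y1,x0:x1]=m[y0:y1,x0:x1]
    cs,_=cv2.findContours(k,cv2.RETR_EXTERNAL,cv2.CHAIN_APPROX_NONE)
    return max(cs,key=cv2.contourArea)
def rect3(cal,c,z):
    P=ray(cal,c.reshape(-1,2)+0.0,z)[:,:2].astype(np.float32)*1000
    (cx,cy),(w,h),a=cv2.minAreaRect(P);a=np.radians(a)
    if w>h:w,h=h,w;a+=np.pi/2      # a: direction of short side (x)
    a=(a+np.pi/2)%np.pi-np.pi/2
    return cx,cy,w,h,a
E
cat > m.py <<'E'
from h import *
a=np.load('scene.npy');b=np.load('top.npy')
ca,cb=ctrl.calibration("scene"),ctrl.calibration("top")
K=np.ones((9,9),np.uint8)
def lidm(i):
    h=cv2.cvtColor(i,cv2.COLOR_RGB2HSV);return ((h[...,0]<15)&(h[...,1]>140)&(h[...,2]>70)).astype(np.uint8)*255
def matm(i):
    h=cv2.cvtColor(i,cv2.COLOR_RGB2HSV);return cv2.morphologyEx(((h[...,1]<75)&(h[...,2]<140)).astype(np.uint8)*255,cv2.MORPH_CLOSE,K)
hs=cv2.cvtColor(b,cv2.COLOR_RGB2HSV)
for p in [(205,205),(215,202),(215,193),(200,175),(225,174),(230,260)]: print(p,hs[p[1],p[0]])
lt=big(lidm(b),(180,182,255,226));print('tall lid',rect3(cb,lt,.172),cv2.boundingRect(lt))
ll=big(lidm(b),(100,160,166,200));print('low lid',rect3(cb,ll,.092),cv2.boundingRect(ll))
ma=matm(a);mb=matm(b)
c=big(ma,(235,192,335,240));print('mat scene',rect3(ca,c,0),cv2.boundingRect(c))
hull=cv2.convexHull(c);q=cv2.approxPolyDP(hull,4,True);print(q.reshape(-1,2).tolist(),ray(ca,q,0)[:,:2].tolist())
c=big(mb,(186,160,278,216));print('mat top',rect3(cb,c,0),cv2.boundingRect(c))
q=cv2.approxPolyDP(cv2.convexHull(c),4,True);print(q.reshape(-1,2).tolist(),ray(cb,q,0)[:,:2].tolist())
o=np.vstack([cv2.resize(np.dstack([a[180:250,220:350]]),None,fx=4,fy=4,interpolation=cv2.INTER_CUBIC),cv2.resize(b[160:235,170:300],None,fx=4,fy=4,interpolation=cv2.INTER_CUBIC)])
cv2.imwrite('pics/c.png',o[:,:,::-1])
E
python3 m.py
```

```text
(205, 205) [ 14 178  79]
(215, 202) [ 15 174 142]
(215, 193) [ 15 170 153]
(200, 175) [ 14 107  62]
(225, 174) [ 14 118  56]
(230, 260) [ 18 119 172]
tall lid (552.5217895507812, 124.03324890136719, 25.215116500854492, 79.61469268798828, np.float64(0.06045708569616126)) (196, 199, 38, 13)
low lid (629.9852294921875, 336.9055480957031, 31.74456214904785, 82.1434097290039, np.float64(0.0004650318788887997)) (113, 172, 35, 14)
mat scene (621.4739379882812, 116.97380065917969, 152.14736938476562, 221.50144958496094, np.float64(-0.06752112048759606)) (245, 192, 90, 48)
[[334, 238], [248, 233], [246, 206], [264, 192], [314, 192]] [[0.7017712857673781, 0.21997442394631633], [0.6728051531134626, 0.011240032533483532], [0.5869753775906025, 0.010614906417924026], [0.5414979153739229, 0.06183448613084499], [0.5506627674869533, 0.19736356788107753]]
mat top (625.647705078125, 106.74421691894531, 104.49332427978516, 187.01966857910156, np.float64(-0.07113676114154277)) (194, 167, 73, 44)
[[196, 168], [266, 171], [264, 208], [253, 209], [196, 188]] [[0.6785232461863758, 0.19574490060188904], [0.6704136877940167, 0.011493424345303396], [0.5724330713758058, 0.01678919602832611], [0.5697968348349236, 0.04514734765015643], [0.6248759052843798, 0.19409619332466993]]
```

View pics/c.png

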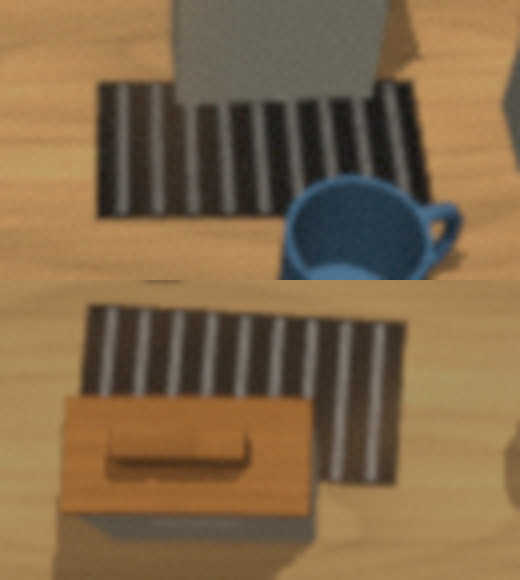

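The crop shows the mat's corners clearly in both views. The lid mask was too strict, so I'll loosen it and add corners read from the crop as a cross-check.

```bash
cat > m2.py <<'E'
from h import *
a=np.load('scene.npy');b=np.load('top.npy')
ca,cb=ctrl.calibration("scene"),ctrl.calibration("top")
f=lambda P,o:(np.array(P)+.5)/4-.5+np.array(o)
S=ray(ca,f([(98,82),(413,82),(97,217)],(220,180)),0)[:,:2]
T=ray(cb,f([(88,25),(405,41),(394,205)],(170,160)),0)[:,:2]
print('scene mat R-near,L-near,R-far',S,'c',(S[1]+S[2])/2,np.linalg.norm(S[1]-S[0]),np.linalg.norm(S[2]-S[0]))
print('top mat L-far,R-far,R-near',T,'c',(T[0]+T[2])/2,np.linalg.norm(T[1]-T[0]),np.linalg.norm(T[2]-T[1]))
for P in (S[1]-S[0],T[0]-T[1]): print('y dir ang',np.arctan2(-P[0],P[1]))
print('x dir',[np.arctan2(v[1],v[0]) for v in (S[2]-S[0],T[1]-T[2])])
h=cv2.cvtColor(b,cv2.COLOR_RGB2HSV);m=((h[...,0]<18)&(h[...,1]>150)&(h[...,2]>100)).astype(np.uint8)*255
for n,roi,z in(('tall',(180,182,255,226),.172),('low',(100,160,166,200),.092)):
    c=big(m,roi);print(n,rect3(cb,c,z),cv2.boundingRect(c))
B=ray(ca,f([(174,104),(372,97)],(220,180)),0)[:,:2];print('tub front bottom',B,np.linalg.norm(B[1]-B[0]),np.arctan2(-(B[1]-B[0])[0],(B[1]-B[0])[1]))
L=ray(cb,f([(65,116),(313,116),(309,235),(60,235)],(170,160)),.172)[:,:2];print('lid',L,L.mean(0),np.linalg.norm(L[0]-L[1]),np.linalg.norm(L[1]-L[2]))
E
python3 m2.py
```

```text
scene mat R-near,L-near,R-far [[0.5666 0.0066]
 [0.5807 0.2159]
 [0.6747 0.001 ]] c [0.6277 0.1084] 0.20975971246370229 0.10829510044235766
top mat L-far,R-far,R-near [[ 0.6843  0.2075]
 [ 0.6734 -0.0013]
 [ 0.565   0.0062]] c [0.6246 0.1068] 0.20906010871234487 0.10872945328162731
y dir ang -0.06759495070697277
y dir ang -0.051869119786715254
x dir [np.float64(-0.052476271457110056), np.float64(-0.06880475112671774)]
tall (557.648193359375, 120.65065002441406, 63.00888442993164, 132.44082641601562, np.float64(0.0005902011653269312)) (185, 189, 63, 30)
low (630.7722778320312, 330.79656982421875, 63.15168380737305, 133.4180145263672, np.float64(-0.036210735025698604)) (104, 165, 58, 28)
tub front bottom [[0.5888 0.0556]
 [0.5917 0.1864]] 0.13090003197539585 -0.022254672478494577
lid [[0.5899 0.1869]
 [0.59   0.0527]
 [0.5255 0.0544]
 [0.5253 0.1872]] [0.5577 0.1203] 0.1341507024128119 0.06453988091254595
```

Mat middle is about (0.626, 0.107) with yaw −0.06, and the tall tub middle is about (0.558, 0.120) with yaw about 0. Sizes agree with those given. Next: move above the grip, look with the wrist camera, and check IK for the whole walk.

```bash
cat >> h.py <<'E'
from scipy.spatial.transform import Rotation as Ro
MAT=np.array([.626,.1075]);MY=-.060
HG=.196   # TCP height over the tub's underside when gripped
s=1       # sign of the jaw axis along tub x
def tubR(yaw,tilt=0): return Ro.from_euler('Z',yaw)*Ro.from_euler('X',tilt)
def tool(yaw,tilt=0):
    return (tubR(yaw,tilt)*Ro.from_matrix(np.array([[0,s,0],[s,0,0],[0,0,-1.]])))
def quat(r): q=r.as_quat();return q[[3,0,1,2]]
def pose(foot,side,yaw,tilt,off=(0,0,0)):
    """tool pose, tub pivoting on foot (xy), side +1 left/-1 right; tilt>0 raises the +y side"""
    p=np.r_[foot,0]+tubR(yaw,tilt).apply(np.array([0,-side*.065,HG])+off)
    return p,quat(tool(yaw,tilt))
def yv(a): return np.array([-np.sin(a),np.cos(a)])
def plan1(C,yaw):
    R0=C-.065*yv(yaw); xm=np.array([np.cos(MY),np.sin(MY)])
    need=(MAT-R0)@xm
    return R0,MY-np.arcsin(need/.130)
E
cat > pre.py <<'E'
from h import *
import h
C=np.array([.558,.1205]);y0=-.008
for h.s in(1,-1):
    R0,p1=plan1(C,y0);L1=R0+.13*yv(p1);Cf=L1-0*yv(MY)
    print(h.s,R0,p1,'final C',R0+.13*yv(p1)-.065*yv(MY))
    for a in [(R0,-1,y0,0),(R0,-1,y0,.2),(R0,-1,p1,.2),(R0,-1,p1,0),(L1,1,p1,-.2),(L1,1,MY,-.2),(L1,1,MY,0)]:
        p,q=pose(*a);print(p,ctrl.ik(p,q))
h.s=1
j1=ctrl.ik(np.r_[C,.33],quat(tool(y0)));h.s=-1;j2=ctrl.ik(np.r_[C,.33],quat(tool(y0)))
print(j1,j2)
E
python3 pre.py
```

```text
1 [0.5575 0.0555] -0.5860759774869515 final C [0.6255 0.0989]
[0.558  0.1205 0.196 ] [ 0.1016  0.3861 -0.0343  1.1504  0.      1.6804]
[0.5577 0.0803 0.205 ] [-0.0755  0.362  -0.0618  1.1607  0.1995  1.5019]
[0.5712 0.0761 0.205 ] [-0.0675  0.2956 -0.1582  1.0169  0.1734  2.0981]
[0.5934 0.1097 0.196 ] [0.0776 0.4518 0.0664 1.1853 0.     2.2345]
[0.6157 0.1432 0.205 ] [ 0.1946  0.6544  0.4099  1.4681 -0.1416  2.3615]
[0.6279 0.1391 0.205 ] [ 0.2079  0.5917  0.3036  1.3363 -0.1928  1.8439]
[0.6255 0.0989 0.196 ] [0.0567 0.5139 0.1657 1.2227 0.     1.6875]
-1 [0.5575 0.0555] -0.5860759774869515 final C [0.6255 0.0989]
[0.558  0.1205 0.196 ] [ 0.1016  0.3861 -0.0343  1.1504  0.     -1.4612]
[0.5577 0.0803 0.205 ] [-0.0755  0.362  -0.0618  1.1607  0.1995 -1.6397]
[0.5712 0.0761 0.205 ] [-0.0675  0.2956 -0.1582  1.0169  0.1734 -1.0435]
[0.5934 0.1097 0.196 ] [ 0.0776  0.4518  0.0664  1.1853  0.     -0.9071]
[0.6157 0.1432 0.205 ] [ 0.1946  0.6544  0.4099  1.4681 -0.1416 -0.7801]
[0.6279 0.1391 0.205 ] [ 0.2079  0.5917  0.3036  1.3363 -0.1928 -1.2977]
[0.6255 0.0989 0.196 ] [ 0.0567  0.5139  0.1657  1.2227  0.     -1.4541]
[0.1016 0.368  0.2847 1.4875 0.     1.6804] [ 0.1016  0.368   0.2847  1.4875  0.     -1.4612]
```

```bash
python3 - <<'E'
from h import *
C=np.array([.558,.1205])
ctrl.move_pose(np.r_[C,.33],quat(tool(-.008)))
ctrl.pause(.3)
cal=ctrl.calibration("wrist");w=ctrl.read_camera("wrist");np.save('w1.npy',w)
import pickle;pickle.dump(cal,open('w1.pkl','wb'))
cv2.imwrite('pics/d.png',cv2.resize(w,(800,600))[:,:,::-1])
st=ctrl.state();print(st['time_s'],st['tool_pos'],st['eef_rot'],st['ft_force'])
E
```

```text
3.05 [0.5581 0.1202 0.33  ] [-0.      0.7101  0.7041 -0.    ] [-0.5559  0.1238 -0.3068]
```

View pics/d.png

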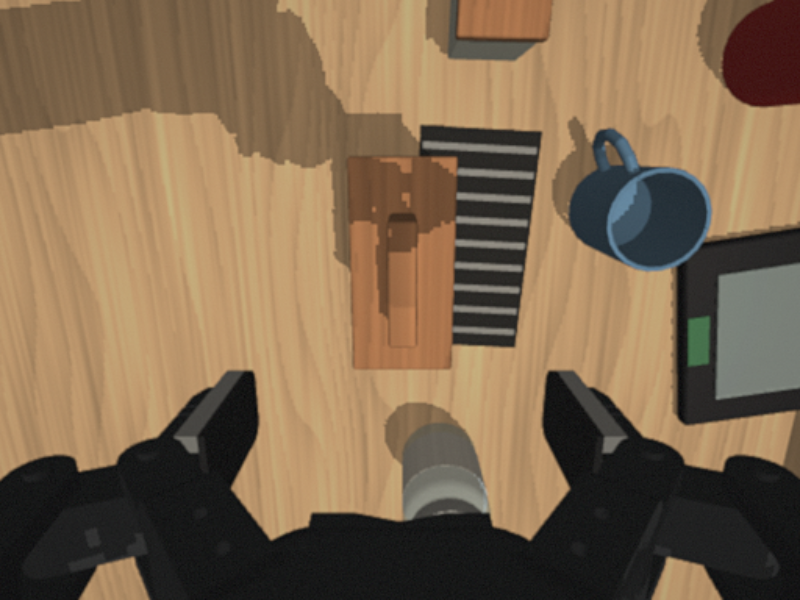

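Wrist view: lid corners (348,157), (457,157), (451,368), (354,368), with the grip between columns 388 and 417. Mat corners are (421,126), (541,131), (515,347). Now turning those into positions.

```bash
python3 - <<'E'
from h import *
import pickle
cal=pickle.load(open('w1.pkl','rb'))
f=lambda P:(np.array(P)+.5)/1.5625-.5
ang=lambda v:np.arctan2(-v[0],v[1])
L=ray(cal,f([(348,157),(457,157),(451,368),(354,368)]),.172)[:,:2]
print('lid',L.mean(0),np.linalg.norm(L[0]-L[1]),np.linalg.norm(L[1]-L[2]),'yaw',ang(L[0]-L[3]),ang(L[1]-L[2]))
G=ray(cal,f([(388,222),(417,222),(415,347),(390,347)]),.212)[:,:2];print('grip',G.mean(0),np.ptp(G,0),ang(G[0]-G[3]),ang(G[1]-G[2]))
M=ray(cal,f([(421,126),(541,131),(515,347)]),0)[:,:2]
v=M[1]-M[2];print('mat',(M[0]+M[2])/2,np.linalg.norm(v),np.linalg.norm(M[1]-M[0]),ang(v),np.arctan2(*(M[1]-M[0])[::-1]))
E
```

```text
lid [0.5602 0.1225] 0.06216779951497918 0.13108471766201277 yaw -0.008980633785769942 -0.005697991809625008
grip [0.5599 0.1222] [0.0147 0.0685] 0.0003906605381052494 -0.015070133582963994
mat [0.6268 0.1066] 0.20956741156241168 0.1083192491299608 -0.05491295281898896 -0.04805599181580367
```

```bash
sed -i 's/^MAT=.*/MAT=np.array([.6265,.107]);MY=-.057/' h.py; cat >> h.py <<'E'
def rep(n):
    st=ctrl.state();print(n,round(st['time_s'],2),st['tool_pos'],st['eef_rot'],'F',st['ft_force'],'M',st['wrist_torque'],'w',round(st['grip_width'],4))
def go(foot,side,yaw,tilt,off=(0,0,0),speed=.06): 
    p,q=pose(foot,side,yaw,tilt,off);ctrl.line_to(p,q,speed)
E
python3 - <<'E'
from h import *
C=np.array([.559,.1215]);y=-.007
ctrl.line_to(np.r_[C,.26],quat(tool(y)),.1);ctrl.line_to(np.r_[C,HG],quat(tool(y)),.06);rep('down')
ctrl.set_gripper(0.0,110);ctrl.pause(.3);rep('grip')
# first tip: small, to verify
R0,p1=plan1(C,y);print(R0,p1)
for t in(.04,.08): go(R0,-1,y,t);rep(t)
a=ctrl.read_camera("scene");np.save('s2.npy',a)
cv2.imwrite('pics/e.png',cv2.resize(a[110:250,200:387],(800,600),interpolation=cv2.INTER_CUBIC)[:,:,::-1])
E
```

```text
down 5.12 [0.5594 0.1215 0.1965] [0.0003 0.7096 0.7046 0.0004] F [ 0.0783 -0.5988  0.0615] M [ 0.0447 -0.0013 -0.0221] w 0.0857
grip 6.07 [0.5594 0.1215 0.1963] [0.0003 0.7096 0.7046 0.0003] F [ 1.0653 -0.4557  4.3174] M [-0.0379 -0.0817  0.0143] w 0.0142
[0.5585 0.0565] -0.5803126329571445
0.04 6.36 [0.5591 0.1138 0.1986] [-0.0143  0.7097  0.7042  0.0147] F [1.3006 2.9707 2.9964] M [ 0.3085 -0.2143  0.0657] w 0.0142
0.08 6.65 [0.559  0.1059 0.2006] [-0.0282  0.7092  0.7039  0.0286] F [1.2038 1.6999 2.6496] M [ 0.238  -0.256   0.0846] w 0.0139
```

View pics/e.png

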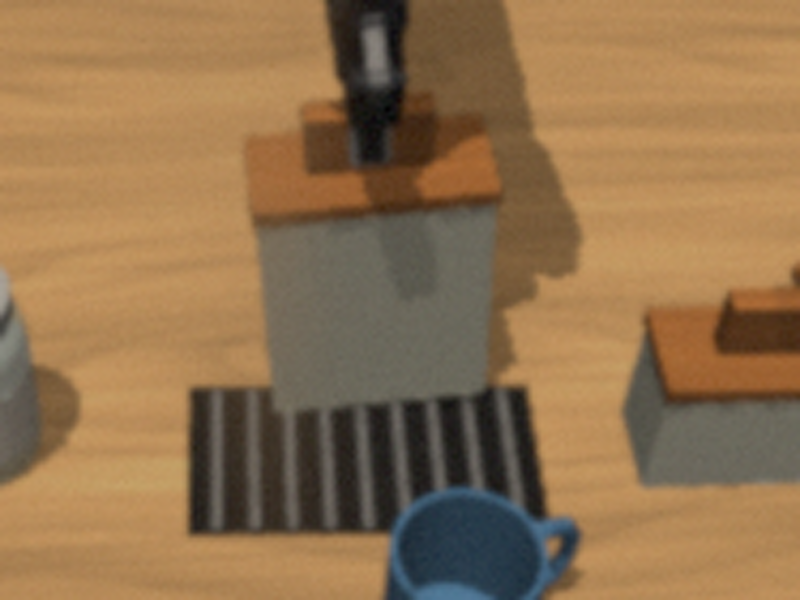

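The tub is tipping onto its right foot (at (280,410) in the crop) with that foot loaded, since the force on the tool is upward. Now finishing step one.

```bash
python3 - <<'E'
from h import *
C=np.array([.559,.1215]);y=-.007
R0,p1=plan1(C,y)
for t in(.14,.2): go(R0,-1,y,t)
rep('tip')
for k in np.linspace(0,1,7)[1:]: go(R0,-1,y+k*(p1-y),.2); print(ctrl.state()['ft_force'])
rep('swung')
for t in(.14,.08,.04,.0): go(R0,-1,p1,t)
ctrl.pause(.3);rep('down')
a=ctrl.read_camera("scene");np.save('s3.npy',a)
cv2.imwrite('pics/f.png',cv2.resize(a[110:250,200:387],(800,600),interpolation=cv2.INTER_CUBIC)[:,:,::-1])
E
```

```text
tip 7.42 [0.5588 0.0815 0.2049] [-0.0703  0.7062  0.701   0.0707] F [1.1183 1.3637 2.3499] M [ 0.2057 -0.405   0.0241] w 0.0143
[0.1145 0.5893 0.9876]
[0.6746 1.2174 1.9973]
[0.0994 0.854  1.6653]
[-0.2763 -0.0204  1.6499]
[0.5004 0.0007 0.623 ]
[-0.1912  0.2389  0.3142]
swung 8.92 [0.5718 0.0772 0.2048] [-0.0476  0.8744  0.4749  0.0875] F [-0.1912  0.2389  0.3142] M [-0.3721  0.2839 -0.0693] w 0.0142
down 10.52 [0.5944 0.1107 0.1963] [-0.      0.8799  0.4751  0.0006] F [ 1.3773 -0.0487  2.192 ] M [-0.0677  0.0049  0.0327] w 0.0144
```

View pics/f.png

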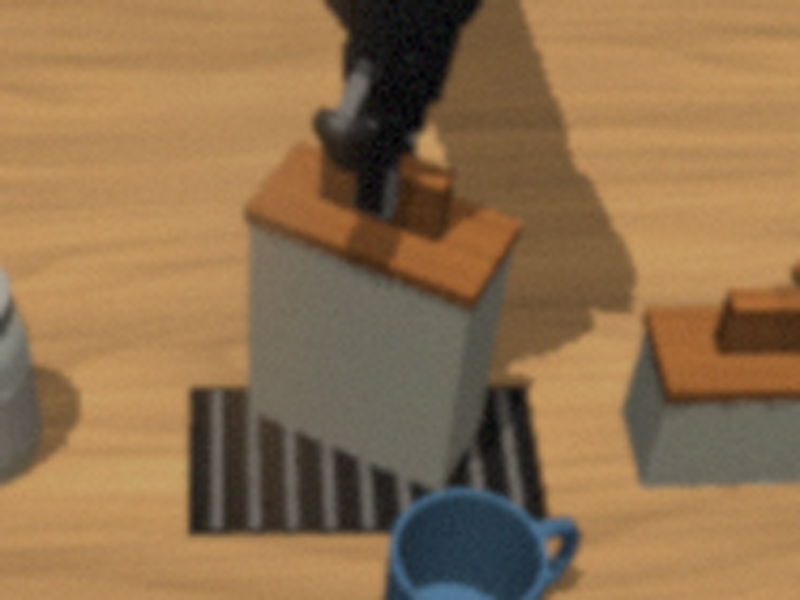

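```bash
python3 - <<'E'
from h import *
C=np.array([.559,.1215]);y=-.007
R0,p1=plan1(C,y);L1=R0+.13*yv(p1)
x=np.array([np.cos(p1),np.sin(p1)])
B=ray(ctrl.calibration("scene"),(np.array([(256,415),(438,487)])+.5)/[4.278,4.286]-.5+[200,110],0)[:,:2]
print('meas',B,'exp',R0+.03*x,L1+.03*x,'len',np.linalg.norm(B[1]-B[0]),'yaw',np.arctan2(-(B[1]-B[0])[0],(B[1]-B[0])[1]),p1)
assert np.abs(B-[R0+.03*x,L1+.03*x]).max()<.008
for t in(.04,.08,.14,.2): go(L1,1,p1,-t)
rep('tip')
for k in np.linspace(0,1,7)[1:]: go(L1,1,p1+k*(MY-p1),-.2); print(ctrl.state()['ft_force'])
rep('swung')
for t in(.14,.08,.04,.0): go(L1,1,MY,-t)
ctrl.pause(.3);rep('down')
print('exp C',L1-.065*yv(MY))
a=ctrl.read_camera("scene");np.save('s4.npy',a)
cv2.imwrite('pics/g.png',cv2.resize(a[110:250,200:387],(800,600),interpolation=cv2.INTER_CUBIC)[:,:,::-1])
E
```

```text
meas [[0.5909 0.0458]
 [0.6524 0.1488]] exp [0.5836 0.0401] [0.6549 0.1488] len 0.11999819491954639 yaw -0.5381226550885296 -0.5803126329571445
tip 11.87 [0.6164 0.1444 0.2053] [ 0.0476  0.8754  0.4729 -0.0877] F [-1.5737 -1.8167  4.7459] M [-0.3764  0.2029  0.0118] w 0.0145
[-0.1062 -0.8305  3.1927]
[-0.8987 -1.4359  4.2301]
[-0.9748 -1.2023  4.4802]
[-0.7579 -0.5955  4.2093]
[-0.3852 -0.9593  4.2125]
[ 0.335  -1.2458  5.1316]
swung 13.37 [0.6283 0.1406 0.2051] [ 0.0684  0.7247  0.6818 -0.0725] F [ 0.335  -1.2458  5.1316] M [ 0.3027 -0.1125  0.0875] w 0.0142
down 14.97 [0.6265 0.1016 0.1964] [0.     0.7266 0.6871 0.0007] F [1.083  4.2245 4.3038] M [ 0.7603 -0.1865 -0.0653] w 0.0144
exp C [0.6261 0.1003]
```

View pics/g.png

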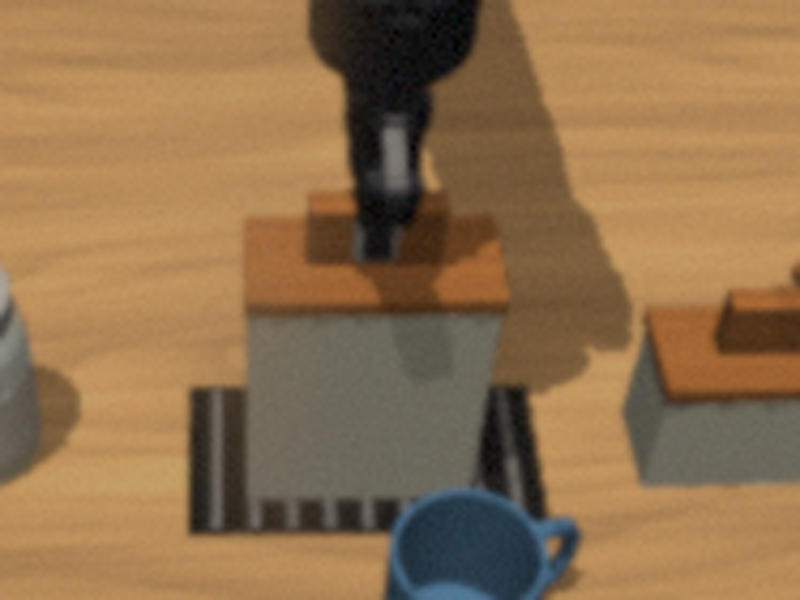

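The tub looks square on the mat, with its front bottom edge at crop row 500 and columns 248 to about 480. A residual 0.76 Nm is left in the wrist, so I'll ease the tool back a little before letting go.

```bash
python3 - <<'E'
from h import *
C=np.array([.559,.1215]);y=-.007
R0,p1=plan1(C,y);L1=R0+.13*yv(p1)
for t in(.005,.01,.015,.02):
    go(L1,1,MY,-t,speed=.02);ctrl.pause(.15);rep(t)
    if ctrl.state()['wrist_torque'][0]<.25: break
ctrl.set_gripper(.03);ctrl.set_gripper(.085);rep('open')
p=ctrl.state()['tool_pos'];q=quat(tool(MY))
ctrl.line_to(p+[0,0,.1],None,.08)
ctrl.move_pose(np.array([.45,-.12,.36]),q);ctrl.pause(.5)
a=ctrl.read_camera("scene");b=ctrl.read_camera("top");np.save('s5.npy',a);np.save('t5.npy',b)
o=np.vstack([cv2.resize(a[110:245,220:350],None,fx=4,fy=4,interpolation=cv2.INTER_CUBIC)[::1],]);
o2=cv2.resize(b[150:230,90:300],(780,297),interpolation=cv2.INTER_CUBIC)
o=cv2.resize(a[140:220,220:370],(780,297+0),interpolation=cv2.INTER_CUBIC) if 0 else cv2.resize(a[145:225,200:400],(780,297),interpolation=cv2.INTER_CUBIC)
cv2.imwrite('pics/h.png',np.vstack([o,o2])[:,:,::-1])
cb=ctrl.calibration("top")
h=cv2.cvtColor(b,cv2.COLOR_RGB2HSV);m=((h[...,0]<18)&(h[...,1]>150)&(h[...,2]>100)).astype(np.uint8)*255
for n,roi,z in(('tall',(170,150,265,226),.172),('low',(100,160,166,200),.092)):
    c=big(m,roi);print(n,rect3(cb,c,z),cv2.boundingRect(c))
rep('end')
E
```

```text
0.005 15.42 [0.6265 0.1017 0.1963] [ 0.0016  0.7268  0.6868 -0.0014] F [2.8483 2.0671 2.868 ] M [ 0.8138 -0.5399  0.0045] w 0.0144
0.01 15.82 [0.6262 0.102  0.1964] [ 0.0035  0.7271  0.6865 -0.0038] F [3.1489 0.4027 1.4002] M [ 0.5932 -0.6422 -0.0518] w 0.0143
0.015 16.22 [0.6262 0.1032 0.1968] [ 0.0051  0.727   0.6866 -0.0056] F [2.332  0.271  1.4741] M [ 0.5546 -0.7025 -0.1102] w 0.0145
0.02 16.62 [0.6263 0.1042 0.1971] [ 0.0068  0.7269  0.6866 -0.0074] F [1.4732 0.0861 0.2704] M [ 0.4679 -0.6195 -0.0682] w 0.0143
open 17.5 [0.6264 0.1042 0.1973] [ 0.0069  0.7269  0.6866 -0.0073] F [0.583  0.8839 0.3982] M [-0.0163  0.018  -0.0039] w 0.0851
tall (625.252685546875, 101.3848876953125, 64.1738510131836, 133.79103088378906, np.float64(-0.06294634236705843)) (194, 158, 63, 31)
low (630.6307983398438, 330.9293212890625, 62.734886169433594, 133.3276824951172, np.float64(-0.039501336868600134)) (104, 165, 58, 28)
end 20.62 [ 0.4501 -0.1199  0.36  ] [-0.      0.7269  0.6867  0.    ] F [ 0.6446  0.0917 -0.0868] M [-0.0076 -0.0534 -0.0667] w 0.0851
```

View pics/h.png

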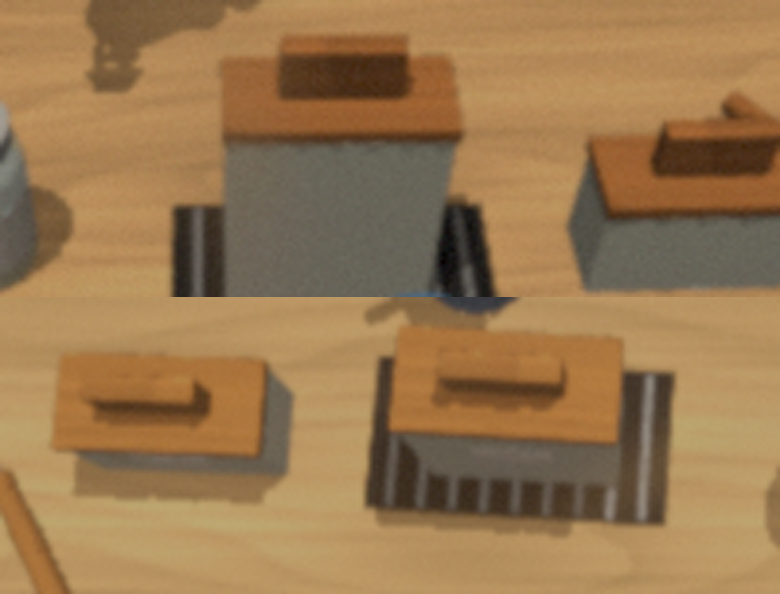

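The final view shows the tall tub upright and square inside the mat. Its lid measures (0.625, 0.101) at −0.063 rad, against the mat's (0.6265, 0.107) at −0.057. The low tub has not moved.

```bash
python3 -c "
from rig import ctrl
ctrl.close_job();print(ctrl.state()['time_s'])"
```

```text
the job is handed in; nothing more can be done
the job is handed in; nothing more can be done
```

The tall tub is standing upright on the mat, squared up and let go, and the job is handed in at about 20.6 s of robot time; no verdict is reported.

I gripped the tub by its lid grip and walked it in two steps:
- **Step 1:** I tipped it 0.2 rad onto its right short edge, swung the left side about 0.57 rad towards the mat and set it down.
- **Step 2:** I tipped it onto its left short edge, swung the right side after it, set it down, eased the grip and released.

**Last checks, from the top view after release:**

| | Middle (m) | Yaw (rad) |
|---|---|---|
| Tall tub's lid | (0.625, 0.101) | −0.063 |
| Mat | (0.6265, 0.107) | −0.057 |

- **On the mat:** the tub is about 6 mm off the mat's middle, so it lies wholly on the mat with more than 20 mm to spare on every side.
- **Low tub:** it moved less than 1 mm between measurements.
- **Forces:** every wrist force I sampled was about 5 N or less.

**Disagreements:**
- **Halfway check:** reading the front corners off the scene view put one of them 5–7 mm from where I expected. That reading also gave the tub's width as 120 mm instead of 130, so I put it down to reading error; the final position agreed with the plan.
- **Easing the grip:** about 0.5 Nm was still in the wrist when I let go (I had aimed for 0.25). The final picture shows the tub upright.

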